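# Lift a stoppered vial from the dosing tray with tongs

## Robot

A 6-joint arm with a two-finger parallel gripper is mounted at the origin on the work surface. World frame = base frame: x ahead of the robot, y to its left, z up, the work surface at z = 0. Lengths are in m, angles in rad, forces in N, time in s.
With the tool pointing down it reaches from about 0.25 to 0.725 m from the base axis. Payload 4 kg.
Tool frame: the origin (TCP) lies on the front face of the gripper's body, between the roots of the fingers; the fingertips stand 73 mm ahead of it and the grasp point (between the pads) lies bot.tcp_to_grasp ahead of it (bot.tcp_to_grasp is the distance from the TCP to the grasp point, in m); z points along the fingers, y is the line along which they close (so a half turn about z gives the same grasp; the last joint's range is limited). The gripper opens to 85 mm and grips with 20 to 120 N. Pads are 22 mm wide; open, the fingers measure 114 mm over their backs; the gripper's body (76 mm by 85 mm) begins 54 mm behind the grasp point. The pads swing forward as they close: fully open they stand 13 mm farther back than shut.
Start: joints at [1.332, 0.241, 0.005, 1.335, 0, 1.571], TCP at [0.118, 0.486, 0.304] pointing down, gripper open.
Joint ranges: [-2.72, 2.72], [-1.05, 1.87], [-1.09, 1.28], [-1.99, 2.15], [-1.42, 1.44], [-3.14, 3.14]. Speed limits (rad/s): [2.79, 2.79, 3.14, 3.14, 3.14, 3.14].

## Interface

Orientations are given as a unit quaternion [x, y, z, w].
In Python, from workcell import bot gives the robot as it stands.
- The arm moves only by the shell command python3 -m jog 'ROWS' [OPENING]. ROWS is JSON, one flat list of numbers, 6 for each row, row after row: the shift along the world's x, y, z scaled (see below), then the turn, a rotation vector about the world's x, y, z scaled (see below). In form: [tx, ty, tz, wx, wy, wz, tx, ty, tz, wx, wy, wz, ...]. A call has 1 to 10 rows; each row is the pose to reach, as a shift and turn from the pose commanded when the call began; what a row does not reach only later rows make up. The controller multiplies each number of a shift by 800 mm and each number of a turn by 2 rad. A row lasts 1/12 s, in which the tool goes at most 41.7 mm and 7.16 degrees, less where a joint would pass 70% of its speed; a pose out of reach is approached as far as the arm can. A call with a number of a shift or a turn outside -1 to 1 is refused whole. A call with a gripper value outside its range is refused whole. OPENING is the opening, from -1 (shut) to 1 (fully open), set as the call begins (- or left out, the last holds). The fingers move at their own pace and stop on an object; the grip force is fixed at half the most. Time passes only in rows, so rows that repeat a pose let the fingers close. It gives the time, the measured TCP pose, the force, the opening and the grip force at its end, in the units of the state.
- bot.get_obs(): the state, without advancing time (a new reading comes with each control period).
- bot.camera(name): name is "scene" or "top" or "wrist"; returns (picture, depth): 420x560x3 uint8, red, green, blue; 420x560 float32, m along the optical axis (not along the pixel's ray), 0 where there is no reading.
- bot.calibration(name): a dict with "intrinsics" (3x3 intrinsics, pixels), "pose" (4x4, takes a point from camera to world coordinates). Camera axes: x right, y up, looking along -z (the intrinsics and any distortion apply to the point x, -y, -z); pixel columns grow to the right and rows downward; lengths in m; the calibration is good to about 2 mm. The wrist camera is an equidistant fisheye: a pixel r from the principal point sees the ray r / f radians off the axis. A picture is of the moment at which its call begins: read the wrist's pose just before it. calibration takes no time and is no camera call; for the wrist camera it gives the pose at the moment of the call.
- bot.job_done(): hands the job in; it is judged then, once.
Trained networks look in the newest picture that a camera, given by its name, has taken for a name from the list of things; names that differ only in an ending like _2 or _b are one class to them, and where a whole thing is asked for, a point or a joint stands for the part that bears it (a point fixed in the world has none). Each returns a list of dicts, best first, with "confidence" (0 to 1); they miss things now and then, are a little off and sometimes report something else, mostly with a low value. They report only what shows in the picture. A call takes as long as a camera call. They do not tell look-alikes from the thing itself.
- bot.find_in(label, camera): "at" ([x, y, z] in m, in the coordinates of the camera as it stood for that picture, good to about 4 mm: the middle of the surface that is visible of it).
- bot.tip_of(label, camera): "at" ([x, y, z] in m, in the coordinates of the camera as it stood for that picture, good to about 4 mm: a listed point, or the origin of a listed thing).
The state is a dict: "clock": time; "joint_pos": joint angles; "joint_vel": joint speeds; "tau": joint torques, N m; "eef_pos": TCP position; "tool_rot": TCP orientation; "ft_force": force on the tool from outside, world axes, zero at the start; "ft_torque": the same for the moment, N m; "grip_width": finger opening in m; "grasp_force": force on a finger pad.
Only numpy, scipy, OpenCV 4.12 (cv2) and the standard library are available. Lean on these libraries where they do the work, as an engineer would, in place of code of your own. Each camera call takes 0.05 s, during which the arm holds its last target. There are 200 camera calls.

## Task

Pick up the tongs from their rest and use them to take the small stoppered vial out of the white dosing tray: close the tongs on the vial, lift it upright about 12 cm and finish still holding it up in the tongs, keeping still. The gripper itself must never touch the vial, and the squat jar and the tall bottle in the neighbouring compartments stay standing where they are.

Things in the scene. Friction and masses are not known exactly. Their poses are not given: they have to be found in the camera images.
- tongs_grip (a point): Midpoint between the black grip sleeves of the steel tongs, half-way up the arms, 40 mm above the table at the start. Axes: x along the tongs to the tips, y across, from right arm to left, z up. Sleeves 56 mm long (x), 22 mm tall; 57 mm over their outsides when open. Squeezed only to about 51 mm here, the spring keeps the tongs firm in the gripper with the tips still open. Rear hinges lie 100 mm behind.
- tongs_tip (a point): Midpoint between the jaws, 100 mm ahead (x) of tongs_grip, same height and axes. The jaws are upright shallow V plates, 34 mm long (x), 26 mm tall (13 mm above and below this point); open, 51 mm apart at the narrowest and 64 mm over all. Each 1 mm of squeeze across the sleeves brings the jaws 2 mm together; on the vial the sleeves are about 42 mm across.
- tongs_left (a joint): Closing angle of each tongs arm, rad (both always equal): 0 fully open (sprung), 0.027 with the sleeves 51 mm across, about 0.073 closed on the vial, 0.125 closed on nothing. The spring takes about 5 N on each sleeve to start closing, 8 N at the vial; harder squeezing grips the vial.
- rest: Fixed steel tongs rest: plate 160 x 110 x 4 mm with two crossbars 30 mm high, 10 mm wide, 60 mm before and behind its centre, with 8 mm upturned ends; the tongs lie on the bars, their middle free for fingers. Origin at the centre of its underside, on the table; x roughly along the tongs.
- vial_mid (a point): Centre of the small amber stoppered vial, half-way up: 26 mm diameter body up to 44 mm, narrower neck, white stopper 21 mm diameter at the top, 60 mm tall in all, about 40 g. It stands upright in one of the three compartments (which one varies); this point is 63 mm above the table at the start. It is round; its yaw means nothing.
- jar_mid (a point): Centre of the squat amber jar with a wide white cap: 38 mm diameter, 36 mm tall, standing in another compartment. Leave it alone.
- bottle_mid (a point): Centre of the tall amber bottle with a white cap: 32 mm diameter, 78 mm tall, standing in another compartment. Leave it alone.
- tray: Fixed white dosing tray, 90 mm (x) by 270 mm (y), three compartments in a row along y, centres 89 mm apart; inner floor 33 mm, thin rim and dividers 40 mm above the table. Origin at the centre of its underside; x points away from the robot, square to the row. Tongs that reach over its near long side, pointing along +x, pass between the neighbours.
- tongs: The tongs as a whole, 215 mm long, 100 g, lying flat on the rest; two arms 20 mm tall, hinged at the rear end, close sideways against a spring. Origin 10 mm below tongs_grip, level with the underside of the arms; same axes.
- vial: The vial; origin at the centre of its foot, 30 mm below vial_mid.
There are look-alikes about, which are no part of the job. What is meant by the tongs is not purple, and is the larger of those in its own colour.

How it is judged:
On the way, in this order (a step that is already met when the one before it is completed fails the run):
1. the tongs are gripped and lifted off their rest (contact force between tongs and the fingers above 1 N and contact force between tongs and rest below 0.05 N and height (world z) of tongs_grip above 0.07 m), for 0.2 s.
2. the tongs are closed on the vial (contact force between vial and tongs above 1.5 N and distance between tongs_tip and vial_mid below 0.022 m), for 0.2 s.
At the end, for the whole second after the job is handed in: Gripper holds the tongs (over 1 N), off rest and tray; each jaw presses the vial (over 1 N), its centre within 25 mm of the jaws' midpoint, over 140 mm above the table, tilt under 0.4 rad, under 30 mm/s, off the tray; jar and bottle standing (tilt under 0.3 rad) within 20 mm of their start (contact force between tongs and the fingers above 1 N and contact force between tongs and rest below 0.05 N and contact force between each of tongs_left, tongs_right and vial above 1 N and contact force between each of vial, tongs and tray below 0.05 N and distance between tongs_tip and vial_mid below 0.025 m and height (world z) of vial_mid above 0.14 m and angle between vial_mid's own z axis and vertical below 0.4 rad and linear speed of vial below 0.03 m/s and distance of each of jar_mid, bottle_mid from where it was at the start of the episode below 0.02 m and angle between each of jar_mid, bottle_mid's own z axis and vertical below 0.3 rad); the arm keeps its last pose, push and grip.
It fails at once if the gripper or arm touches the vial (contact force between vial and the fingers above 0.3 N or contact force between vial and the arm above 0.3 N).
It fails at once if the jar or the bottle is moved or knocked over (distance of any of jar_mid, bottle_mid from where it was at the start of the episode above 0.03 m).
It also fails if it takes over 48 s, if anything falls off the work surface, if the arm or the gripper's body presses on something with over 40 N, if the wrist force passes 120 N, or if a joint passes its speed limit or range.

## Working session

There is one attempt and no reset: what is moved stays moved. The work goes in short steps, Python scripts to look and compute and a shell command to move; the robot and the scene stay as the last step left them, time stands still between calls to the robot, and variables do not carry over. Pictures are saved under pics/ and viewed, at most 10 in all, crops included, and the job is handed in when it is done.

```bash
mkdir -p pics; cat > h.py <<'E'
import numpy as np, cv2
from workcell import bot
def world(cam,p):
    T=np.array(bot.calibration(cam)["pose"]); return (T@np.append(p,1))[:3]
def pix(cam,p):
    c=bot.calibration(cam); K=np.array(c["intrinsics"]); q=np.linalg.inv(np.array(c["pose"]))@np.append(p,1)
    return (K[0,0]*q[0]/-q[2]+K[0,2], K[1,1]*-q[1]/-q[2]+K[1,2])
E
python3 - <<'E'
from h import *
for n in ("scene","top"):
    im,d=bot.camera(n); cv2.imwrite(f"pics/{n}0.png",im[:,:,::-1])
    for l in ("tongs_grip","tongs_tip","vial_mid","jar_mid","bottle_mid","tray","rest"):
        for r in bot.tip_of(l,n)[:4]:
            w=world(n,r["at"]); print(n,l,round(r["confidence"],2),w.round(3),np.round(pix(n,w)))
print(bot.tcp_to_grasp, bot.get_obs())
E
```

```text
scene tongs_grip 0.92 [ 0.38  -0.054  0.01 ] [282. 193.]
scene tongs_grip 0.84 [0.283 0.249 0.011] [413. 258.]
scene tongs_grip 0.74 [0.519 0.305 0.037] [336. 327.]
scene tongs_grip 0.15 [ 0.57  -0.01   0.052] [214. 223.]
scene tongs_tip 0.92 [0.387 0.013 0.012] [297. 210.]
scene tongs_tip 0.84 [0.353 0.264 0.007] [391. 280.]
scene tongs_tip 0.64 [0.609 0.35  0.042] [307. 373.]
scene vial_mid 0.72 [ 0.59  -0.099  0.063] [183. 198.]
scene jar_mid 0.75 [ 0.566 -0.012  0.053] [215. 221.]
scene bottle_mid 0.68 [ 0.596 -0.178  0.073] [163. 175.]
scene tray 0.87 [ 0.58  -0.096 -0.001] [192. 220.]
scene rest 0.84 [ 0.515  0.304 -0.001] [335. 339.]
top tongs_grip 0.69 [0.522 0.305 0.038] [173. 186.]
top tongs_grip 0.68 [ 0.388 -0.058  0.011] [315. 244.]
top tongs_grip 0.59 [0.282 0.245 0.008] [194. 283.]
top tongs_tip 0.75 [0.61  0.349 0.039] [157. 151.]
top tongs_tip 0.62 [0.352 0.263 0.009] [188. 255.]
top tongs_tip 0.49 [0.385 0.015 0.01 ] [286. 244.]
top vial_mid 0.63 [ 0.589 -0.094  0.065] [334. 162.]
top jar_mid 0.7 [ 0.565 -0.01   0.047] [299. 172.]
top bottle_mid 0.7 [ 0.594 -0.183  0.074] [370. 160.]
top tray 0.69 [ 0.587 -0.096  0.001] [330. 169.]
0.0539 {'clock': 0.8, 'joint_pos': array([1.33201299e+00, 2.40569703e-01, 5.02785243e-03, 1.33518404e+00,
       1.93038631e-05, 1.57081345e+00]), 'joint_vel': array([ 0.00055814,  0.00063462,  0.00037256, -0.00045552, -0.00102753,
        0.00108537]), 'tau': array([ 8.43750640e-04, -3.72153854e+01,  2.52676928e+01,  7.82921761e-04,
        1.70938110e-04, -2.82003455e-06]), 'eef_pos': array([0.11825948, 0.48582858, 0.30393227]), 'tool_rot': array([ 1.19116730e-01,  9.92880256e-01,  3.61188878e-05, -5.38853594e-06]), 'ft_force': array([0.45745635, 0.68870366, 0.19163083]), 'ft_torque': array([-0.01024453,  0.00746005, -0.03367037]), 'grasp_force': 0.0, 'grip_width': 0.08534680312812348}
```

```bash
python3 -c "
import cv2;import numpy as np
a=cv2.imread('pics/top0.png');b=cv2.imread('pics/scene0.png')
cv2.imwrite('pics/crop1.png',cv2.resize(a[110:320,110:400],None,fx=2.7,fy=2.7,interpolation=2))"
```

```text
(no output)
```

View pics/scene0.png

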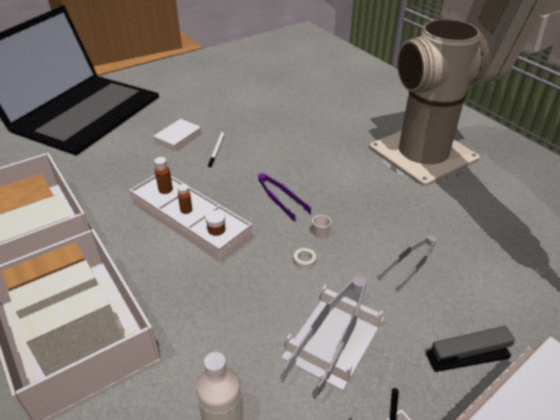

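View pics/crop1.png

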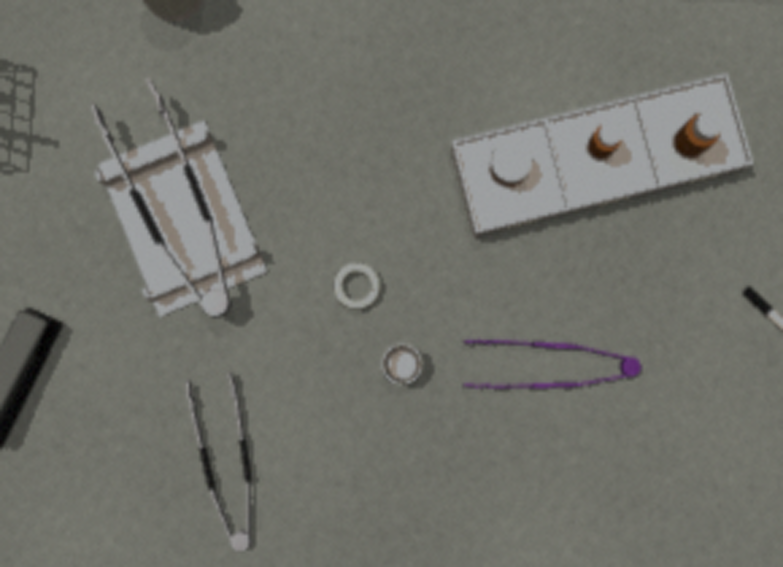

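Candidates (scene px): purple tongs (282,193), small steel tongs (413,258) and large steel tongs on the rest (336,327). Only the last is non-purple and the larger steel one, so I choose it. The vial is in the middle compartment (185,198), with the jar at (215,221) and the bottle at (163,175). I'll move above the tongs and check the choice in a close crop.

```bash
R="" ; python3 -m jog '[0.1,-0.045,-0.02,0,0,0.07, 0.2,-0.09,-0.04,0,0,0.14, 0.3,-0.135,-0.06,0,0,0.21, 0.4,-0.18,-0.08,0,0,0.28, 0.45,-0.2,-0.1,0,0,0.35, 0.503,-0.226,-0.1,0,0,0.35, 0.503,-0.226,-0.1,0,0,0.35, 0.503,-0.226,-0.1,0,0,0.35, 0.503,-0.226,-0.1,0,0,0.35, 0.503,-0.226,-0.1,0,0,0.35]' 1
python3 -m jog '[0,0,0,0,0,0,0,0,0,0,0,0,0,0,0,0,0,0]'
python3 - <<'E'
from h import *
from scipy.spatial.transform import Rotation as Ro
T=np.array(bot.calibration("wrist")["pose"])
im,d=bot.camera("wrist"); cv2.imwrite("pics/wrist1.png",im[:,:,::-1])
for l in ("tongs_grip","tongs_tip"):
    for r in bot.tip_of(l,"wrist")[:3]: print(l,r["confidence"],world("wrist",r["at"]).round(4))
o=bot.get_obs(); print(o["eef_pos"],Ro.from_quat(o["tool_rot"]).as_matrix().round(3),o["clock"],o["ft_force"],o["joint_pos"])
E
```

```text
clock: 1.63
eef_pos: [0.4684, 0.3284, 0.2341]
tool_rot: [-0.229, 0.974, 0.0, 0.0]
ft_force: [0.9, 1.7, -0.1]
grip_width: 0.0856
grasp_force: 0.0
clock: 1.88
eef_pos: [0.4666, 0.3293, 0.234]
tool_rot: [-0.228, 0.974, 0.0, -0.001]
ft_force: [-0.6, 0.0, -0.2]
grip_width: 0.0854
grasp_force: 0.0
[0.46559915 0.33038107 0.23480141] [[-0.895 -0.447  0.   ]
 [-0.447  0.895  0.   ]
 [-0.     0.    -1.   ]] 2.0333 [-0.7683354  -0.49770504  0.47018958] [6.17034443e-01 4.16785524e-01 7.22488566e-02 1.22593813e+00
 2.32196371e-04 1.53783791e-01]
```

View pics/wrist1.png

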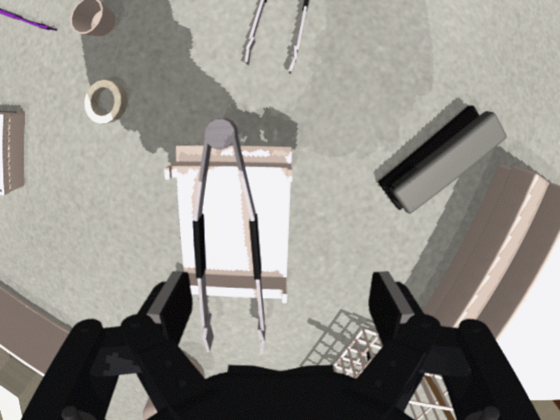

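The wrist picture shows the large steel tongs on the white rest, with hinge (219,134), sleeves (199,247) and (255,247), and tips (207,340) and (263,340). The small steel pair is off the rest at the top (275,30). So the choice is right, and I'll refine the pose from these pixels.

```bash
cat >> h.py <<'E'
def wray(uv,z):
    c=bot.calibration("wrist"); K=np.array(c["intrinsics"]); T=np.array(c["pose"])
    a=np.array([(uv[0]-K[0,2])/K[0,0],(uv[1]-K[1,2])/K[1,1]]); t=np.hypot(*a)
    v=np.array([a[0]/t*np.sin(t),-a[1]/t*np.sin(t),-np.cos(t)]); w=T[:3,:3]@v
    return T[:3,3]+w*(z-T[2,3])/w[2]
E
python3 - <<'E'
from h import *
im=cv2.imread("pics/wrist1.png"); 
m=(im.max(2)<45).astype(np.uint8); n,l,s,c=cv2.connectedComponentsWithStats(m)
for i in range(1,n):
    if s[i,4]>120 and 180<c[i][0]<280 and 200<c[i][1]<300: print(s[i],c[i],wray(c[i],.045))
H=wray((219,134),.04); G=(wray((199,247),.045)+wray((255,247),.045))/2; T=(wray((207,340),.045)+wray((263,340),.045))/2
print(H,G,T); d=T-H; print(np.degrees(np.arctan2(d[1],d[0])),np.linalg.norm(G-H),np.linalg.norm(T-G))
E
```

```text
[194 215  11  63 508] [199.30905512 246.27165354] [0.52996921 0.28302551 0.045     ]
[250 218  10  61 344] [255.22383721 248.5       ] [0.50890003 0.32853662 0.045     ]
[0.43301348 0.25925384 0.04      ] [0.51922514 0.30539089 0.045     ] [0.61480272 0.35335254 0.045     ]
27.367225652702835 0.09790851112833579 0.10693640342754325
```

```bash
python3 -m jog '[0.034,-0.015,-0.04,0,0,0, 0.068,-0.031,-0.08,0,0,0, 0.068,-0.031,-0.1,0,0,0, 0.068,-0.031,-0.1,0,0,0, 0.068,-0.031,-0.1,0,0,0, 0.068,-0.031,-0.1,0,0,0]' 1; python3 -c "
from h import *;o=bot.get_obs();print(o['eef_pos'],o['tool_rot'])"
```

```text
clock: 2.53
eef_pos: [0.5206, 0.306, 0.156]
tool_rot: [-0.23, 0.973, 0.0, 0.001]
ft_force: [-0.8, -0.4, 0.2]
grip_width: 0.0857
grasp_force: 0.0
[0.52064603 0.30603969 0.15598214] [-2.29514330e-01  9.73304851e-01  4.05554123e-04  8.21371535e-04]
```

```bash
python3 -m jog '[0,0,-0.03,0,0,0, 0,0,-0.06,0,0,0, 0,0,-0.08,0,0,0, 0,0,-0.08,0,0,0, 0,0,-0.08,0,0,0]' 1; python3 -m jog '[0,0,0,0,0,0,0,0,0,0,0,0,0,0,0,0,0,0,0,0,0,0,0,0,0,0,0,0,0,0,0,0,0,0,0,0,0,0,0,0,0,0,0,0,0,0,0,0]' 0.2
```

```text
clock: 2.95
eef_pos: [0.5207, 0.3057, 0.0917]
tool_rot: [-0.229, 0.973, 0.0, 0.0]
ft_force: [-0.2, -0.3, 0.4]
grip_width: 0.0853
grasp_force: 0.0
clock: 3.62
eef_pos: [0.5226, 0.3057, 0.0933]
tool_rot: [-0.229, 0.974, 0.001, 0.002]
ft_force: [-0.8, -0.3, 6.9]
grip_width: 0.0514
grasp_force: 7.4
```

```bash
python3 -m jog '[0,0,0.02,0,0,0, 0,0,0.05,0,0,0, 0,0,0.09,0,0,0, 0,0,0.13,0,0,0, 0,0,0.17,0,0,0, 0,0,0.17,0,0,0, 0,0,0.17,0,0,0,0,0,0.17,0,0,0,0,0,0.17,0,0,0]'
python3 - <<'E'
from h import *
for n in ("wrist","scene"):
    im,d=bot.camera(n); cv2.imwrite(f"pics/{n}2.png",im[:,:,::-1])
    for l in ("tongs_grip","tongs_tip","vial_mid"):
        for r in bot.tip_of(l,n)[:4]: print(n,l,round(r["confidence"],2),world(n,r["at"]).round(4))
o=bot.get_obs(); print(o["eef_pos"],o["tool_rot"],o["ft_force"],o["grip_width"])
a=cv2.imread("pics/wrist2.png");b=cv2.imread("pics/scene2.png")
cv2.imwrite("pics/both2.png",cv2.resize(np.hstack([a,b]),(800,300),interpolation=cv2.INTER_AREA))
E
```

```text
clock: 4.37
eef_pos: [0.5203, 0.3042, 0.2249]
tool_rot: [-0.229, 0.974, -0.0, -0.001]
ft_force: [-0.0, -0.7, 0.1]
grip_width: 0.0512
grasp_force: 5.5
scene tongs_grip 0.97 [0.2853 0.2509 0.0121]
scene tongs_grip 0.62 [ 0.381  -0.052   0.0105]
scene tongs_grip 0.61 [0.5195 0.3083 0.1688]
scene tongs_tip 0.81 [0.6022 0.3488 0.1826]
scene tongs_tip 0.76 [0.3858 0.014  0.0071]
scene tongs_tip 0.72 [0.5163 0.3009 0.1622]
scene tongs_tip 0.62 [0.352  0.2624 0.0054]
scene vial_mid 0.84 [ 0.5892 -0.0926  0.064 ]
[0.5209834  0.30464769 0.2258403 ] [-2.28560668e-01  9.73529574e-01 -1.41420313e-04 -4.11481549e-04] [-0.14742923  0.23974085  0.17156773] 0.0512258997174782
```

View pics/both2.png

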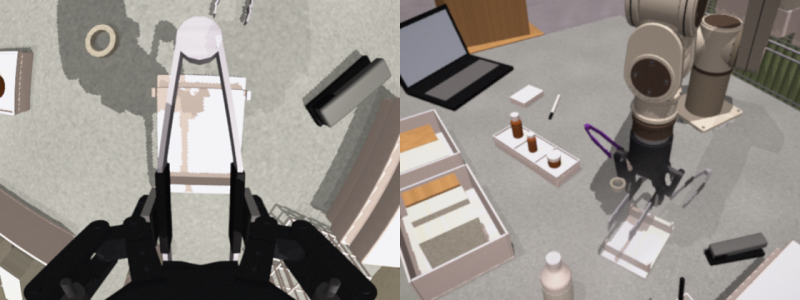

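The tongs hang firmly in the gripper and are off the rest. Next I'll go to a standoff behind the vial, aligned with the tray.

```bash
python3 -m jog '[-0.006,-0.02,0,0,0,-0.005, -0.015,-0.055,0,0,0,-0.02, -0.026,-0.095,0,0,0,-0.035, -0.037,-0.135,0,0,0,-0.05, -0.048,-0.175,0,0,0,-0.065, -0.059,-0.215,0,0,0,-0.08, -0.07,-0.255,0,0,0,-0.095, -0.081,-0.295,0,0,0,-0.11, -0.092,-0.335,0,0,0,-0.125, -0.1,-0.36,0,0,0,-0.135]'
python3 - <<'E'
from h import *
o=bot.get_obs();p=o["eef_pos"];print(p,(np.array([.402,-.127,.19])-p)/.8)
E
```

```text
clock: 5.6
eef_pos: [0.44, 0.0144, 0.2265]
tool_rot: [-0.094, 0.996, -0.0, -0.0]
ft_force: [0.9, -0.6, -1.4]
grip_width: 0.0514
grasp_force: 5.5
[0.44001556 0.01437623 0.22651056] [-0.04751945 -0.17672029 -0.0456382 ]
```

```bash
python3 -m jog '[-0.01,-0.035,0,0,0,-0.008, -0.02,-0.07,0,0,0,-0.008, -0.03,-0.105,0,0,0,-0.008, -0.04,-0.14,-0.02,0,0,-0.008, -0.047,-0.165,-0.035,0,0,-0.008, -0.047,-0.177,-0.045,0,0,-0.008, -0.047,-0.177,-0.045,0,0,-0.008, -0.047,-0.177,-0.045,0,0,-0.008, -0.047,-0.177,-0.045,0,0,-0.008]'
python3 - <<'E'
from h import *
for n in ("top","scene","wrist"):
    im,d=bot.camera(n); cv2.imwrite(f"pics/{n}3.png",im[:,:,::-1])
    for l in ("tongs_grip","tongs_tip","vial_mid","jar_mid","bottle_mid","tray"):
        for r in bot.tip_of(l,n)[:4]: print(n,l,round(r["confidence"],2),world(n,r["at"]).round(4))
o=bot.get_obs(); print(o["eef_pos"],o["tool_rot"],o["clock"])
a=cv2.imread("pics/top3.png")[120:310,240:400];b=cv2.imread("pics/scene3.png")[120:310,120:370]
cv2.imwrite("pics/both3.png",np.hstack([cv2.resize(x,None,fx=1.9,fy=1.9,interpolation=2) for x in(a,b)]))
E
```

```text
clock: 6.35
eef_pos: [0.4042, -0.1243, 0.1908]
tool_rot: [-0.088, 0.996, 0.0, 0.0]
ft_force: [-0.5, 0.1, -0.6]
grip_width: 0.0515
grasp_force: 5.5
top tongs_grip 0.87 [0.2823 0.2473 0.008 ]
top tongs_grip 0.65 [ 0.3871 -0.0585  0.0098]
top tongs_grip 0.62 [ 0.4019 -0.1257  0.1312]
top tongs_tip 0.8 [ 0.4988 -0.1055  0.148 ]
top tongs_tip 0.58 [0.3876 0.0135 0.0102]
top tongs_tip 0.56 [0.3532 0.2622 0.0058]
top vial_mid 0.7 [ 0.5902 -0.093   0.0648]
top jar_mid 0.57 [ 0.5704 -0.0117  0.0453]
top bottle_mid 0.79 [ 0.5942 -0.18    0.0711]
top tray 0.65 [ 0.5678 -0.0097  0.0451]
top tray 0.59 [ 0.5852 -0.0926  0.0009]
scene tongs_grip 0.84 [ 0.4018 -0.1248  0.1354]
scene tongs_grip 0.75 [ 0.381  -0.0543  0.0131]
scene tongs_grip 0.62 [0.2839 0.2508 0.0106]
scene tongs_tip 0.8 [0.3521 0.2655 0.0047]
scene tongs_tip 0.79 [ 0.4979 -0.1054  0.1488]
scene tongs_tip 0.75 [0.3856 0.0166 0.0091]
scene vial_mid 0.85 [ 0.5883 -0.0947  0.0642]
scene bottle_mid 0.56 [ 0.5951 -0.1788  0.0698]
scene tray 0.58 [ 5.793e-01 -9.410e-02  2.000e-04]
wrist tongs_tip 0.36 [0.5188 0.3034 0.0021]
wrist jar_mid 0.49 [ 0.569  -0.0099  0.0461]
wrist tray 0.89 [ 0.5803 -0.0926 -0.0017]
[ 0.40348056 -0.12492125  0.19032846] [-8.74214162e-02  9.96171419e-01  2.28796998e-05 -1.14877245e-05] 7.4
```

View pics/both3.png

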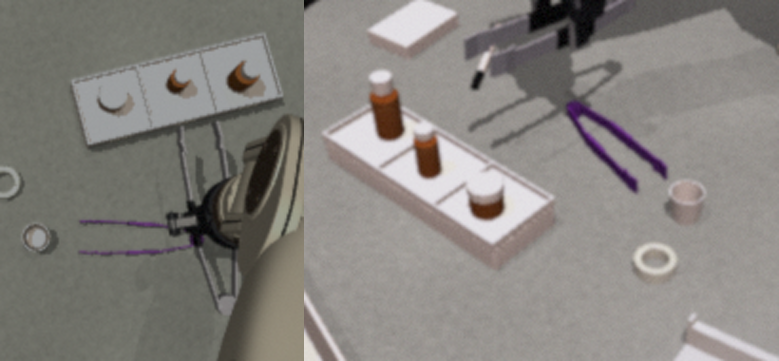

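The tongs pitch up about 0.15 rad (tip z 0.148 against grip 0.133). I'll level them by pitching the tool, lower them at the standoff and measure the alignment again.

```bash
python3 -m jog '[0,0,-0.015,-0.004,0.02,0, 0,-0.002,-0.035,-0.008,0.04,0, 0,-0.004,-0.055,-0.013,0.06,0, 0,-0.004,-0.075,-0.013,0.074,0, 0,-0.004,-0.085,-0.013,0.074,0, 0,-0.004,-0.085,-0.013,0.074,0, 0,-0.004,-0.085,-0.013,0.074,0, 0,-0.004,-0.085,-0.013,0.074,0]'
python3 - <<'E'
from h import *
for n in ("top","scene"):
    im,d=bot.camera(n); cv2.imwrite(f"pics/{n}4.png",im[:,:,::-1]); np.save(f"pics/{n}4.npy",d)
    for l in ("tongs_grip","tongs_tip","vial_mid"):
        for r in bot.tip_of(l,n)[:4]:
            w=world(n,r["at"])
            if w[1]<-.07: print(n,l,round(r["confidence"],2),w.round(4))
o=bot.get_obs(); print(o["eef_pos"],o["tool_rot"],o["clock"],o["ft_force"])
a=cv2.imread("pics/top4.png")[140:230,290:380]
cv2.imwrite("pics/crop4.png",cv2.resize(a,None,fx=6.5,fy=6.5,interpolation=2))
E
```

```text
clock: 8.07
eef_pos: [0.4037, -0.1282, 0.123]
tool_rot: [-0.087, 0.993, -0.007, -0.074]
ft_force: [-0.3, -0.6, -1.1]
grip_width: 0.0511
grasp_force: 5.5
top tongs_grip 0.67 [ 0.397  -0.1318  0.0704]
top tongs_tip 0.48 [ 0.4928 -0.1124  0.067 ]
top vial_mid 0.61 [ 0.5897 -0.0927  0.0659]
scene tongs_grip 0.97 [ 0.3941 -0.1264  0.0691]
scene tongs_tip 0.89 [ 0.4879 -0.1073  0.0701]
scene vial_mid 0.67 [ 0.5896 -0.0963  0.061 ]
[ 0.40361385 -0.12815894  0.1226942 ] [-0.08720664  0.99338665 -0.00662211 -0.07439163] 8.4667 [-0.01842716 -0.98345862 -0.28844845]
```

View pics/crop4.png

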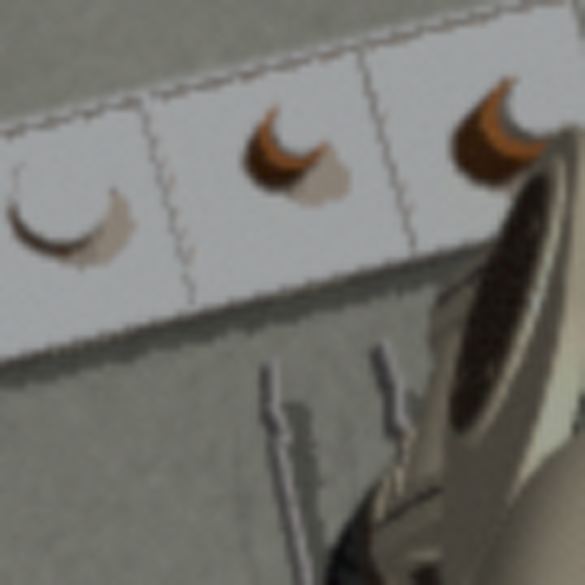

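```bash
python3 - <<'E'
from h import *
n="top"; d=np.load("pics/top4.npy"); c=bot.calibration(n);K=np.array(c["intrinsics"]);T=np.array(c["pose"])
v,u=np.mgrid[:420,:560]; P=np.stack([(u-K[0,2])/K[0,0]*d,-(v-K[1,2])/K[1,1]*d,-d],-1)@T[:3,:3].T+T[:3,3]
def at(uv,z):
    w=T[:3,:3]@np.array([(uv[0]-K[0,2])/K[0,0],-(uv[1]-K[1,2])/K[1,1],-1]); return T[:3,3]+w*(z-T[2,3])/w[2]
m=(np.hypot(P[...,0]-.589,P[...,1]+.095)<.03)&(P[...,2]>.085)&(d>0)
print(m.sum(),P[m].mean(0),P[m][:,:2].min(0),P[m][:,:2].max(0))
f=lambda a:at((290+a[0]/6.5-.5,140+a[1]/6.5-.5),.08)
L,R=f((272,362)),f((382,346)); L2,R2=f((282,438)),f((403,432))
print((L+R)/2,(L2+R2)/2,np.linalg.norm(L-R),np.linalg.norm(L2-R2))
tip=(L+R+L2+R2)/4; e=np.array([.985,.174,0]); s=np.array([-.174,.985,0]); V=P[m].mean(0)
print("tip",tip,"along",(V-tip)@e,"side",(V-tip)@s)
m2=(P[...,2]>.06)&(P[...,2]<.1)&(abs((P-tip)@e)<.022)&(abs((P-tip)@s)<.05)&(d>0)
print(m2.sum(),np.c_[(P[m2]-tip)@e,(P[m2]-tip)@s,P[m2][:,2]].round(3)[::6])
E
```

```text
61 [ 0.58941018 -0.09463668  0.09205863] [ 0.57979776 -0.10503526] [ 0.5989261  -0.08563483]
[ 0.50761997 -0.10748576  0.08      ] [ 0.47734101 -0.11346864  0.08      ] 0.04174443749790466 0.04524604032549123
tip [ 0.49248049 -0.1104772   0.08      ] along 0.09823199272259395 side -0.0012628508226896328
80 [[ 0.017 -0.024  0.076]
 [ 0.017  0.021  0.075]
 [ 0.014  0.019  0.076]
 [ 0.006 -0.023  0.069]
 [ 0.003 -0.023  0.076]
 [-0.    -0.025  0.078]
 [ 0.003  0.022  0.067]
 [-0.006 -0.024  0.066]
 [-0.004  0.023  0.067]
 [-0.007  0.023  0.065]
 [-0.01   0.022  0.069]
 [-0.013  0.024  0.077]
 [-0.015  0.021  0.073]
 [-0.02   0.022  0.075]]
```

Lateral error is about 1 mm and the jaw mid is at z ≈ 0.065, so I'll advance 98 mm along the tongs.

```bash
python3 -m jog '[0.01,0.0015,0,0,0,0, 0.03,0.005,0,0,0,0, 0.05,0.0085,0,0,0,0, 0.07,0.012,0,0,0,0, 0.09,0.015,0,0,0,0, 0.11,0.0185,0,0,0,0, 0.121,0.0205,0,0,0,0, 0.121,0.0205,0,0,0,0, 0.121,0.0205,0,0,0,0]'
python3 - <<'E'
from h import *
for n in ("top","scene"):
    im,d=bot.camera(n); cv2.imwrite(f"pics/{n}5.png",im[:,:,::-1])
    for l in ("tongs_grip","tongs_tip","vial_mid","jar_mid","bottle_mid"):
        for r in bot.tip_of(l,n)[:4]:
            w=world(n,r["at"])
            if w[1]<-.005 and w[2]>.02: print(n,l,round(r["confidence"],2),w.round(4))
o=bot.get_obs(); print(o["eef_pos"],o["clock"],o["ft_force"])
a=cv2.imread("pics/top5.png")[130:230,280:380];b=cv2.imread("pics/scene5.png")[140:260,130:270]
cv2.imwrite("pics/both5.png",np.hstack([cv2.resize(a,(370,370),interpolation=2),cv2.resize(b,(430,370),interpolation=2)]))
E
```

```text
clock: 9.22
eef_pos: [0.5002, -0.1115, 0.122]
tool_rot: [-0.087, 0.993, -0.006, -0.075]
ft_force: [-0.3, -0.1, -1.8]
grip_width: 0.0511
grasp_force: 5.5
top tongs_grip 0.56 [ 0.4904 -0.1107  0.0688]
top tongs_grip 0.45 [ 0.5933 -0.0975  0.0304]
top tongs_tip 0.63 [ 0.5875 -0.0919  0.0649]
top vial_mid 0.45 [ 0.5896 -0.0923  0.0651]
top vial_mid 0.34 [ 0.5714 -0.0067  0.0477]
top jar_mid 0.63 [ 0.5679 -0.0118  0.0449]
scene tongs_grip 0.63 [ 0.4873 -0.1135  0.066 ]
scene tongs_grip 0.27 [ 0.5894 -0.0959  0.0653]
scene tongs_tip 0.58 [ 0.5868 -0.0956  0.0665]
scene vial_mid 0.61 [ 0.5904 -0.0924  0.0637]
scene jar_mid 0.8 [ 0.5647 -0.0084  0.05  ]
scene bottle_mid 0.89 [ 0.5953 -0.179   0.0693]
[ 0.50023638 -0.11175091  0.12243622] 9.8167 [-1.74322307  0.1416376  -1.18784434]
```

View pics/both5.png

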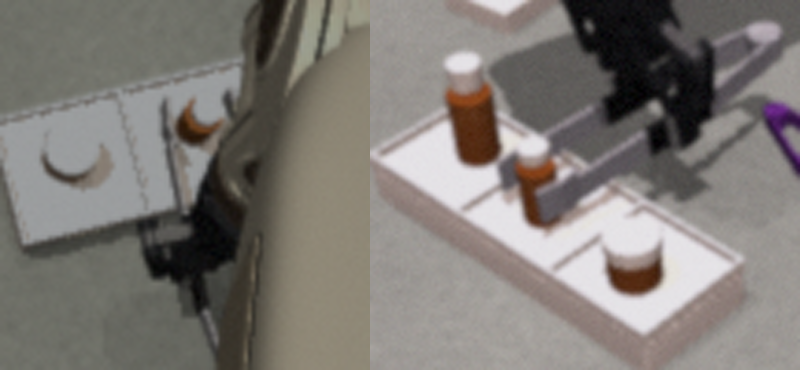

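The scene crop shows the jaws straddling the vial (535,190), with the jar and bottle untouched. Now I'll close.

```bash
python3 -m jog '[0,0,0,0,0,0,0,0,0,0,0,0,0,0,0,0,0,0,0,0,0,0,0,0,0,0,0,0,0,0,0,0,0,0,0,0,0,0,0,0,0,0,0,0,0,0,0,0]' -0.3
python3 -m jog '[0,0,0.005,0,0,0, 0,0,0.015,0,0,0, 0,0,0.03,0,0,0, 0,0,0.05,0,0,0, 0,0,0.07,0,0,0, 0,0,0.09,0,0,0, 0,0,0.11,0,0,0, 0,0,0.13,0,0,0, 0,0,0.145,0,0,0, 0,0,0.15,0,0,0]'
```

```text
clock: 10.48
eef_pos: [0.5003, -0.1117, 0.1224]
tool_rot: [-0.087, 0.993, -0.006, -0.075]
ft_force: [-1.2, 0.1, 1.4]
grip_width: 0.0418
grasp_force: 62.6
clock: 11.32
eef_pos: [0.5012, -0.1119, 0.245]
tool_rot: [-0.087, 0.994, -0.007, -0.073]
ft_force: [0.0, -0.5, -1.0]
grip_width: 0.0416
grasp_force: 62.2
```

```bash
python3 -m jog '[0,0,0,0,0,0,0,0,0,0,0,0,0,0,0,0,0,0,0,0,0,0,0,0,0,0,0,0,0,0,0,0,0,0,0,0]'
python3 - <<'E'
from h import *
for n in ("scene","top"):
    im,d=bot.camera(n); cv2.imwrite(f"pics/{n}6.png",im[:,:,::-1])
    for l in ("tongs_tip","vial_mid","jar_mid","bottle_mid"):
        for r in bot.tip_of(l,n)[:4]:
            w=world(n,r["at"])
            if w[1]<-.005 and w[2]>.02: print(n,l,round(r["confidence"],2),w.round(4))
o=bot.get_obs(); print(o["eef_pos"],o["clock"],o["grip_width"],o["grasp_force"])
cv2.imwrite("pics/crop6.png",cv2.resize(cv2.imread("pics/scene6.png")[70:260,110:310],None,fx=3,fy=3,interpolation=2))
E
```

```text
clock: 11.82
eef_pos: [0.5, -0.1116, 0.2417]
tool_rot: [-0.087, 0.993, -0.006, -0.075]
ft_force: [0.2, 0.7, -1.0]
grip_width: 0.0412
grasp_force: 62.2
scene tongs_tip 0.96 [ 0.5832 -0.093   0.1843]
scene vial_mid 0.82 [ 0.5902 -0.0973  0.1833]
scene jar_mid 0.57 [ 0.5638 -0.012   0.0492]
scene bottle_mid 0.66 [ 0.5972 -0.1783  0.0702]
top tongs_tip 0.78 [ 0.5882 -0.0946  0.1816]
top vial_mid 0.58 [ 0.5904 -0.0927  0.1839]
top jar_mid 0.57 [ 0.568  -0.0072  0.0471]
[ 0.50034503 -0.11169873  0.24239158] 12.3167 0.04151246269537373 62.24133253097534
```

View pics/crop6.png

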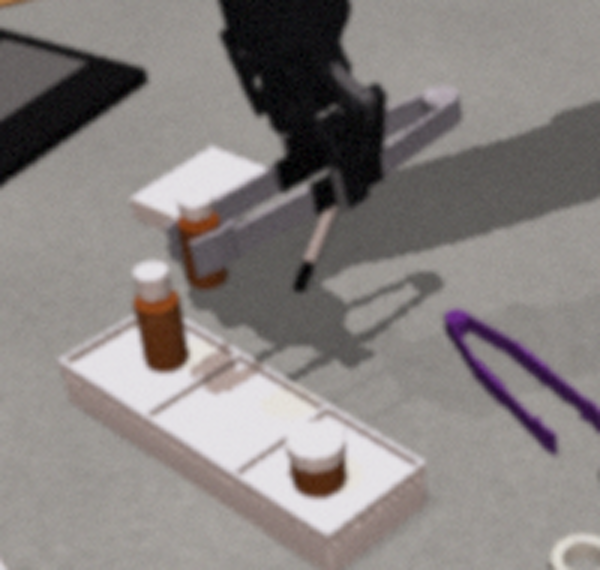

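The crop shows the vial (205,245) held upright in the jaws, with its centre at z ≈ 0.183. The middle compartment is empty, and the jar (317,460) and bottle (160,320) are standing.

```bash
python3 -c "
from workcell import bot; print(bot.job_done())"
```

```text
the job is handed in; nothing more can be done
None
```

The job is handed in: the tongs hold the vial upright about 12 cm above where it stood, still, with the jar and bottle standing where they were; the hand-in gave no verdict.

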